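Wake and zero the glaze scale

TASK

The studio's bench scale has gone to sleep with the empty glaze bowl on its pan. Wake it with a light fingertip press on the round key at the left end of its key row (as seen from the robot), let that key spring back up, then zero it with a light press on the wide oblong key at the right end, each time until the key clicks. Do not press the two square keys between them, do not touch the pan or the bowl, leave the jar, mug and brush where they are, pick nothing up, and finish with both keys up again and the hand well clear of the scale.

Things in the scene. Friction and masses are not known exactly. Their poses are not given: they have to be found in the camera images.
- scale: White bench scale, fixed on the table, 290 mm deep (its x), 260 mm wide (its y). Origin on the table under its centre; its -x side with the key panel is turned to the robot within 25 degrees. The panel, the front 90 mm, slopes 10 degrees: its face rises from 38 mm high in front to 54 mm; behind it the housing is 58 mm high. A flush display and a round level bubble lie behind the keys.
- pan: Flat stainless steel weighing pan of the scale, 180 x 235 mm, 8 mm thick, fixed on the scale. Origin at the centre of its underside, 63 mm above the table; its front edge is about 75 mm behind the key row.
- power_top (a point): Round power key, 20 mm across, its top 6.5 mm above the panel's face. Leftmost, seen from the robot, of four black keys in a row along the panel's front: round, square, square, oblong, at y = +90, +40, -8, -78 mm in the scale's frame. The point is the centre of its top face; its z is the panel's normal (10 degrees off vertical, towards the scale's -x), its y runs along the key row.
- unit_top (a point): First square key, 17 x 17 mm, its top 6.5 mm above the panel; not to be pressed. The point is the centre of its top face; its z is the panel's normal (10 degrees off vertical, towards the scale's -x), its y runs along the key row.
- mode_top (a point): Second square key, 17 x 17 mm, its top 6.5 mm above the panel; not to be pressed. The point is the centre of its top face; its z is the panel's normal (10 degrees off vertical, towards the scale's -x), its y runs along the key row.
- tare_top (a point): Wide oblong zero key, 44 mm along the row, 18 mm deep, its top 6.5 mm above the panel. The point is the centre of its top face; its z is the panel's normal (10 degrees off vertical, towards the scale's -x), its y runs along the key row.
- power_key (a joint): Travel of the round key. Value in m: 0 up, 0.0045 fully pressed, its top still 2 mm proud; the key is spring-loaded, starts to move at about 1.3 N, clicks at 0.0015 (about 3.3 N), reaches a hard stop at about 7 N and springs back by itself.
- unit_key (a joint): Travel of the first square key. Value in m: 0 up, 0.0045 fully pressed, its top still 2 mm proud; the key is spring-loaded, starts to move at about 1.3 N, clicks at 0.0015 (about 3.3 N), reaches a hard stop at about 7 N and springs back by itself.
- mode_key (a joint): Travel of the second square key. Value in m: 0 up, 0.0045 fully pressed, its top still 2 mm proud; the key is spring-loaded, starts to move at about 1.3 N, clicks at 0.0015 (about 3.3 N), reaches a hard stop at about 7 N and springs back by itself.
- tare_key (a joint): Travel of the oblong key. Value in m: 0 up, 0.0045 fully pressed, its top still 2 mm proud; the key is spring-loaded, starts to move at about 1.3 N, clicks at 0.0015 (about 3.3 N), reaches a hard stop at about 7 N and springs back by itself.
- bowl: White ceramic bowl, loose and empty on the pan, 130 mm across, 55 mm high (rim about 126 mm above the table). Origin at the centre of its underside.
- jar: Closed terracotta-coloured glaze jar with a paper label and a white lid, 68 mm across, 95 mm high, loose on the table to the left or right of the scale. Origin at the centre of its underside.
- mug: Blue ceramic mug, 76 mm across, 85 mm high, loose on the table on the other side of the scale from the jar. Origin at the centre of its underside.
- brush: Glaze brush with a wooden handle, 190 mm long along its x, 42 mm wide and 20 mm high, lying loose on the table in front of the scale, roughly parallel to the key row and some 70 mm in front of it. Origin at its underside, near the middle.
Things that resemble listed ones, but are neither listed nor needed, are in the scene too. Of the things like the mug, leave any that is pink or yellow; of the rest the smaller one is meant.

How it is judged:
By the outcome, as a careful person would: the job done as asked, in the order asked, and still so for the second after the job is handed in, with the robot touching nothing.
It also fails if it takes over 35 s, if anything falls off the work surface, if the arm or the gripper's body presses on something with over 40 N, if the wrist force passes 120 N, or if a joint passes its speed limit or range.

ROBOT

A 7-joint arm with a two-finger parallel gripper is mounted at the origin on the work surface. World frame = base frame: x ahead of the robot, y to its left, z up, the work surface at z = 0. Lengths are in m, angles in rad, forces in N, time in s.
With the tool pointing down it reaches from about 0.425 to 0.925 m from the base axis. Payload 6.8 kg.
Tool frame: the origin (TCP) lies between the finger pads, 19 mm behind the fingertips; this is the grasp point; z points along the fingers, y is the direction in which the jaws open and shut (so a half turn about z gives the same grasp; the last joint's range is limited). The gripper opens to 85 mm and grips with 20 to 120 N. Pads are 22 mm wide; open, the fingers measure 114 mm over their backs; the gripper's body (76 mm by 85 mm) begins 54 mm behind the grasp point. The pads swing forward as they close: fully open they stand 13 mm farther back than shut.
Start: joints at [1.014, 0.477, 0.022, 1.555, -0.011, 1.109, -0.083], TCP at [0.293, -0.608, 0.25] pointing down, gripper open.
Joint ranges: [-2.96, 2.96], [-0.34, 2.1], [-1.41, 1.46], [0.24, 2.44], [-1.37, 4.51], [0.17, 1.92], [-2.96, 2.96]. Speed limits (rad/s): [2.39, 2.39, 3.14, 3.14, 3.14, 3.14, 3.14].

INTERFACE

Orientations are given as [roll, pitch, yaw] about the fixed x, y, z axes, in that order (R = Rz(yaw) Ry(pitch) Rx(roll)).
In Python, from station import read_state, snapshot, finish_job gives the robot as it stands.
- The arm moves only by the shell command python3 -m inch 'ROWS' [FORCE]. ROWS is JSON, a list of rows, each an object of numbers: "dx", "dy", "dz": the shift along the tool's x, y, z in cm; "spin": the turn about the tool's z in degrees; "gripper": the gripper command: -1 is shut, 1 is fully open, values between are in proportion. A call has 1 to 12 rows; each row shifts and turns the commanded pose from where the row before left it, along the tool's axes as they then stand; what a row does not reach is not made up. A row lasts 1/8 s, in which the tool goes at most 62.5 mm and 10.7 degrees, less where a joint would pass 70% of its speed; a pose out of reach is approached as far as the arm can. A call with a gripper value outside its range is refused whole. The fingers move at their own pace and stop on an object; FORCE is the grip in N (left out, the last holds). Time passes only in rows, so rows that do not move let the fingers close. It gives the time, the measured TCP pose, the force and the opening at its end, in the units of the state.
- read_state(): the state, without advancing time (a new reading comes with each control period).
- snapshot(name): name is "scene" or "top" or "wrist"; returns a dict with "pixels" (400x640x3 uint8, red, green, blue), "K" (3x3 intrinsics, pixels), "dist_coeffs" ([k1, k2, p1, p2, k3] as OpenCV has them; the pictures are not rectified), "camera_from_world" (4x4, takes a point from world to camera coordinates); the wrist camera has in their place "mount" (4x4, takes a point from camera to tool coordinates, whose origin is the TCP and whose axes are the flange's). Camera axes: x right, y up, looking along -z (the intrinsics and any distortion apply to the point x, -y, -z); pixel columns grow to the right and rows downward; lengths in m; the calibration is good to about 2 mm. A picture is of the moment at which its call begins: read the wrist's pose just before it. There is no depth.
- finish_job(): hands the job in, once; it reports no verdict.
The state is a dict: "clock": time; "joint_positions": joint angles; "joint_vel": joint speeds; "joint_efforts": joint torques, N m; "tool_pos": TCP position; "ee_rot": TCP orientation; "wrist_force": force on the tool from outside, world axes, zero at the start; "wrist_torque": the same for the moment, N m; "finger_gap": finger opening in m.
Only numpy, scipy, OpenCV 4.12 (cv2) and the standard library are available. Lean on these libraries where they do the work, as an engineer would, in place of code of your own. Each camera call takes 0.05 s, during which the arm holds its last target. There are 200 camera calls.

## Working session

There is one attempt and no reset: what is moved stays moved. The work goes in short steps, Python scripts to look and compute and a shell command to move; the robot and the scene stay as the last step left them, time stands still between calls to the robot, and variables do not carry over. Pictures are saved under pics/ and viewed, about 8 in all and at most 12, crops included, and the job is handed in when it is done.

```bash
mkdir -p pics
cat > h.py <<'E'
import numpy as np, cv2
from station import read_state, snapshot, finish_job
from scipy.spatial.transform import Rotation as R
def snap(n,f):
    st=read_state(); s=snapshot(n); cv2.imwrite('pics/'+f+'.png',s['pixels'][:,:,::-1])
    if n=='wrist':
        T=np.eye(4);T[:3,:3]=R.from_euler('xyz',st['ee_rot']).as_matrix();T[:3,3]=st['tool_pos']
        cw=np.linalg.inv(T@np.array(s['mount']))
    else: cw=np.array(s['camera_from_world'])
    np.savez('pics/'+f+'.npz',K=np.array(s['K']),d=np.array(s['dist_coeffs']),cw=cw); return s
def ray(f,uv,z):
    c=np.load('pics/'+f+'.npz'); p=cv2.undistortPoints(np.array([[uv]],float),c['K'],c['d'])[0,0]
    W=np.linalg.inv(c['cw']); v=W[:3,:3]@[p[0],-p[1],-1]; o=W[:3,3]; return o+v*(z-o[2])/v[2]
def proj(f,P):
    c=np.load('pics/'+f+'.npz'); q=c['cw'][:3,:3]@np.array(P)+c['cw'][:3,3]
    q=np.array([[q[0],-q[1],-q[2]]]); return cv2.projectPoints(q,np.zeros(3),np.zeros(3),c['K'],c['d'])[0].ravel()
E
python3 -c "
from h import *
snap('top','top0');snap('scene','sc0');s=read_state();print(s)
a=cv2.imread('pics/top0.png');b=cv2.imread('pics/sc0.png')
"
```

```text
{'clock': 0.1, 'joint_positions': array([ 1.01392368,  0.4777451 ,  0.02236132,  1.55633347, -0.01150959,
        1.10929808, -0.08308082]), 'joint_vel': array([ 0.00053825,  0.00027505, -0.00119777, -0.00211851,  0.00077385,
        0.00026707,  0.00037486]), 'joint_efforts': array([ 4.81521172e-03, -5.97752774e+01,  1.61371708e+00, -2.81950629e+01,
        1.27214834e-02,  5.08261626e-03, -1.60091247e-05]), 'tool_pos': array([ 0.29262566, -0.60772327,  0.24911279]), 'ee_rot': array([-3.13994147e+00,  1.21023304e-04,  4.48791286e-01]), 'wrist_force': array([ 0.17197478,  0.621179  , -0.56170955]), 'wrist_torque': array([0.01254705, 0.0228425 , 0.04775536]), 'finger_gap': 0.08518669501376677}
```

View pics/top0.png

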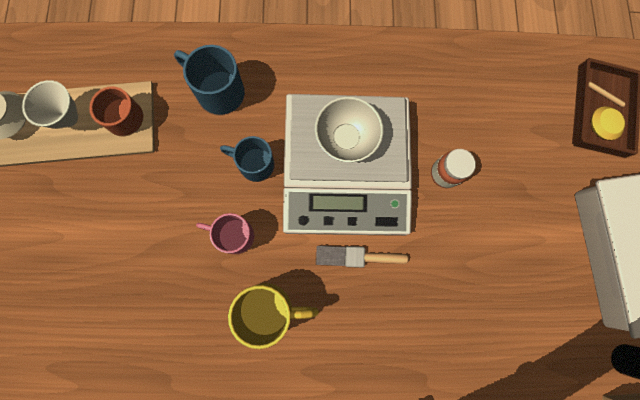

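View pics/sc0.png

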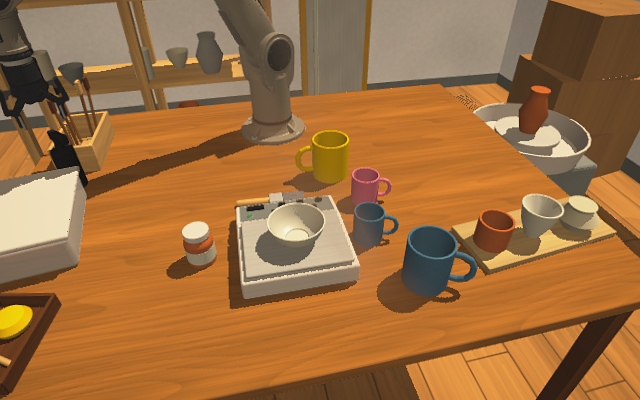

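The top view shows the scale with its keys at about (303,220) round, (329,221), (352,221), and (386,221) oblong. The brush lies in front of it, with the pink and small blue mugs to the left and the jar to the right.

```bash
python3 -c "
from h import *
for n,uv,z in [('pow',(303.5,220),.05),('unit',(329.5,221),.05),('mode',(352,221),.05),('tare',(386,221.5),.05),('fl',(284,233),.038),('fr',(410,235),.038),('yellow',(262,300),.1),('pink',(231,230),.07),('brushL',(317,256),.02),('brushR',(409,258),.02)]: print(n,ray('top0',uv,z).round(4))
a=cv2.imread('pics/top0.png')[180:280,260:430];cv2.imwrite('pics/c.png',cv2.resize(a,None,fx=4.5,fy=4.5,interpolation=3))
print(snapshot('wrist')['mount'])
"
```

```text
pow [0.5111 0.0593 0.05  ]
unit [0.5095 0.0073 0.05  ]
mode [ 0.5099 -0.0378  0.05  ]
tare [ 0.5094 -0.1065  0.05  ]
fl [0.4858 0.0982 0.038 ]
fr [ 0.4834 -0.1578  0.038 ]
yellow [0.3587 0.1335 0.1   ]
pink [0.4882 0.1992 0.07  ]
brushL [0.4408 0.0309 0.02  ]
brushR [ 0.4373 -0.1589  0.02  ]
[[ 1.42770709e-03  9.57967745e-01  2.86872378e-01  7.33269578e-02]
 [ 9.99998759e-01 -1.55896083e-03  2.29122324e-04 -4.91283867e-05]
 [ 6.66714595e-04  2.86871694e-01 -9.57968782e-01 -1.24639460e-01]
 [ 0.00000000e+00  0.00000000e+00  0.00000000e+00  1.00000000e+00]]
```

View pics/c.png

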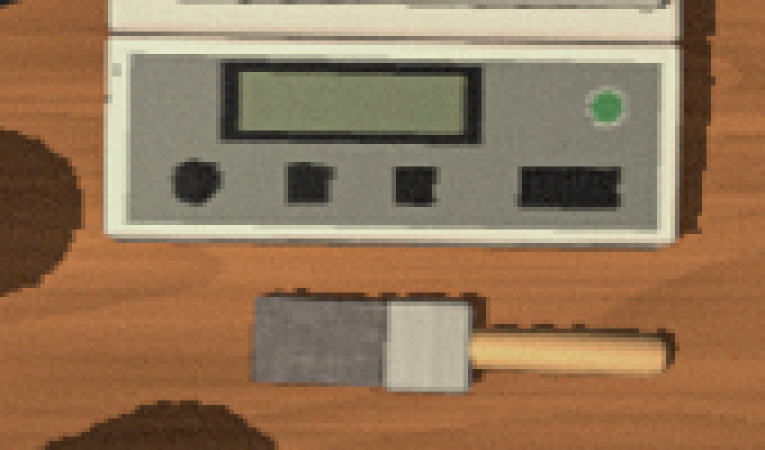

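```bash
python3 -m inch '[{"spin":8.57,"gripper":-1},{"spin":8.57,"gripper":-1},{"spin":8.57,"gripper":-1},{"gripper":-1}]' 20; python3 -m inch '[{"dx":1.5,"dy":-4},{"dx":1.5,"dy":-4},{"dx":1.5,"dy":-4},{"dx":1.5,"dy":-4},{"dx":1.5,"dy":-4},{"dx":1.5,"dy":-4},{"dx":1.5,"dy":-4},{"dx":1.5,"dy":-4},{"dx":1.5,"dy":-4},{"dx":1.5,"dy":-4},{"dx":1.5,"dy":-4},{"dx":1.5,"dy":-4}]'
```

```text
$[0]: bad value
$[0]: bad value
```

```bash
python3 -m inch '[{"dx":0,"dy":0,"dz":0,"spin":8.5,"gripper":-1},{"dx":0,"dy":0,"dz":0,"spin":8.5,"gripper":-1},{"dx":0,"dy":0,"dz":0,"spin":8.7,"gripper":-1}]' 20
```

```text
clock: 0.52
tool_pos: [0.2927, -0.6079, 0.2496]
ee_rot: [-3.141, 0.0, -0.005]
wrist_force: [0.5, 0.5, 0.3]
finger_gap: 0.0318
```

```bash
python3 -m inch '[{"dx":1.8,"dy":-4.9,"dz":0,"spin":0,"gripper":-1},{"dx":1.8,"dy":-4.9,"dz":0,"spin":0,"gripper":-1},{"dx":1.8,"dy":-4.9,"dz":0,"spin":0,"gripper":-1},{"dx":1.8,"dy":-4.9,"dz":0,"spin":0,"gripper":-1},{"dx":1.8,"dy":-4.9,"dz":0,"spin":0,"gripper":-1},{"dx":1.8,"dy":-4.9,"dz":0,"spin":0,"gripper":-1},{"dx":1.8,"dy":-4.9,"dz":0,"spin":0,"gripper":-1},{"dx":1.8,"dy":-4.9,"dz":0,"spin":0,"gripper":-1},{"dx":1.8,"dy":-4.9,"dz":0,"spin":0,"gripper":-1},{"dx":1.8,"dy":-4.9,"dz":0,"spin":0,"gripper":-1},{"dx":1.8,"dy":-4.9,"dz":0,"spin":0,"gripper":-1},{"dx":1.8,"dy":-4.9,"dz":0,"spin":0,"gripper":-1}]'; python3 -m inch '[{"dx":0,"dy":0,"dz":0,"spin":0,"gripper":-1},{"dx":0,"dy":0,"dz":0,"spin":0,"gripper":-1},{"dx":0,"dy":0,"dz":0,"spin":0,"gripper":-1}]'; python3 -c "
from h import *
snap('wrist','w1')"
```

```text
clock: 2.02
tool_pos: [0.509, -0.0186, 0.25]
ee_rot: [3.141, -0.0, 0.0]
wrist_force: [1.0, -0.0, 0.2]
finger_gap: -0.0
clock: 2.4
tool_pos: [0.5083, -0.0218, 0.2498]
ee_rot: [3.141, 0.001, -0.002]
wrist_force: [-0.2, 0.6, -0.3]
finger_gap: 0.0001
```

View pics/w1.png

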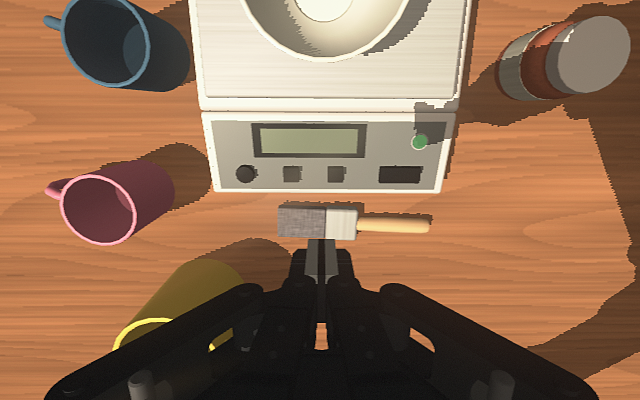

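The close view shows round (246,173), squares (292,174) and (337,174), oblong (400,174), and the closed fingertips ending near (321,240).

```bash
python3 -c "
from h import *
for n,uv in [('pow',(246,172.5)),('unit',(292,174)),('mode',(337,174)),('tare',(400,174)),('fl',(212,191)),('fr',(441,192)),]: print(n,ray('w1',uv,.049 if n[0]!='f' else .038).round(4))
s=read_state();p=s['tool_pos']
for d in (0,.006,.019,.032): print(d,proj('w1',p-[0,0,d]).round(1), proj('w1',p-[.011,0,d]).round(1), proj('w1',p+[.011,0,-d]).round(1))
print(proj('w1',[.359,.134,.1]))
"
```

```text
pow [0.5132 0.0593 0.049 ]
unit [0.5116 0.0097 0.049 ]
mode [ 0.5115 -0.039   0.049 ]
tare [ 0.5114 -0.1071  0.049 ]
fl [0.4896 0.1022 0.038 ]
fr [ 0.4882 -0.1582  0.038 ]
0 [321.  273.6] [321.  294.5] [321.  251.8]
0.006 [321. 267.] [321.  287.2] [321.  245.9]
0.019 [321.  254.4] [321.  273.3] [321.  234.7]
0.032 [321.  243.6] [321.  261.4] [321.  225.2]
[175.03538618 324.60450282]
```

```bash
python3 -m inch '[{"dx":0.2,"dy":-4,"dz":0,"spin":0,"gripper":-1},{"dx":0,"dy":-4.1,"dz":0,"spin":0,"gripper":-1},{"dx":0,"dy":0,"dz":4,"spin":0,"gripper":-1},{"dx":0,"dy":0,"dz":4,"spin":0,"gripper":-1},{"dx":0,"dy":0,"dz":4,"spin":0,"gripper":-1},{"dx":0,"dy":0,"dz":3,"spin":0,"gripper":-1},{"dx":0,"dy":0,"dz":1,"spin":0,"gripper":-1},{"dx":0,"dy":0,"dz":0,"spin":0,"gripper":-1},{"dx":0,"dy":0,"dz":0,"spin":0,"gripper":-1}]'; python3 -c "
from h import *
snap('wrist','w2');p=read_state()['tool_pos'];print(p)
a=cv2.imread('pics/w2.png')[100:340,160:480];cv2.imwrite('pics/c2.png',cv2.resize(a,None,fx=2.5,fy=2.5))
print(proj('w2',[.512,.0593,.049]),proj('w2',p-[0,0,.019]))"
```

```text
clock: 3.58
tool_pos: [0.5117, 0.0608, 0.0913]
ee_rot: [-3.141, -0.002, -0.0]
wrist_force: [0.4, 0.3, 0.2]
finger_gap: -0.0002
[0.51170777 0.06088877 0.09130254]
[323.86397833 236.01016683] [321.14049387 254.65639673]
```

View pics/c2.png

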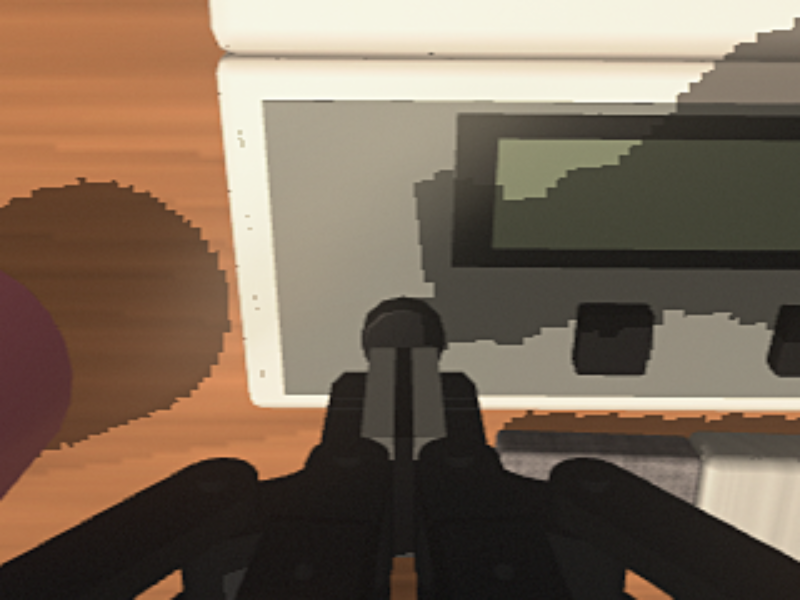

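Fingertips are centred laterally on the round key. I'll descend until contact.

```bash
python3 -m inch '[{"dx":-0.1,"dy":0.1,"dz":1,"spin":0,"gripper":-1},{"dx":0,"dy":0,"dz":0.7,"spin":0,"gripper":-1},{"dx":0,"dy":0,"dz":0,"spin":0,"gripper":-1},{"dx":0,"dy":0,"dz":0,"spin":0,"gripper":-1}]';for i in 1 2; do python3 -m inch '[{"dx":0,"dy":0,"dz":0.1,"spin":0,"gripper":-1},{"dx":0,"dy":0,"dz":0,"spin":0,"gripper":-1},{"dx":0,"dy":0,"dz":0,"spin":0,"gripper":-1}]'; done
```

```text
clock: 4.12
tool_pos: [0.5097, 0.0599, 0.0729]
ee_rot: [3.142, 0.0, 0.0]
wrist_force: [-0.6, 0.7, 0.6]
finger_gap: -0.0
clock: 4.5
tool_pos: [0.5098, 0.0599, 0.0721]
ee_rot: [-3.142, -0.0, 0.0]
wrist_force: [-0.2, 0.6, -0.5]
finger_gap: -0.0
clock: 4.88
tool_pos: [0.5097, 0.0599, 0.071]
ee_rot: [3.142, -0.0, 0.0]
wrist_force: [0.1, 0.0, -0.4]
finger_gap: -0.0002
```

```bash
for i in 1 2 3; do python3 -m inch '[{"dx":0,"dy":0,"dz":0.1,"spin":0,"gripper":-1},{"dx":0,"dy":0,"dz":0,"spin":0,"gripper":-1},{"dx":0,"dy":0,"dz":0,"spin":0,"gripper":-1}]' | grep -E "pos|force"; done
```

```text
tool_pos: [0.5098, 0.0599, 0.07]
wrist_force: [-0.2, 0.0, 0.3]
tool_pos: [0.5097, 0.0599, 0.069]
wrist_force: [0.2, -0.7, -0.8]
tool_pos: [0.5098, 0.0599, 0.0681]
wrist_force: [-0.3, -0.1, 1.9]
```

```bash
for i in 1 2; do python3 -m inch '[{"dx":0,"dy":0,"dz":0.1,"spin":0,"gripper":-1},{"dx":0,"dy":0,"dz":0,"spin":0,"gripper":-1},{"dx":0,"dy":0,"dz":0,"spin":0,"gripper":-1}]' | grep -E "clock|pos|force"; done
```

```text
clock: 6.38
tool_pos: [0.51, 0.0599, 0.0671]
wrist_force: [0.5, 0.2, 3.4]
clock: 6.75
tool_pos: [0.5101, 0.0599, 0.0662]
wrist_force: [-0.1, -0.1, 4.8]
```

Pressed to 4.8 N with about 2.4 mm of travel, which is past the click. I'll lift off and go over to the oblong key.

```bash
python3 -m inch '[{"dx":0,"dy":0,"dz":-1,"spin":0,"gripper":-1},{"dx":0,"dy":0,"dz":-3,"spin":0,"gripper":-1},{"dx":0,"dy":0,"dz":0,"spin":0,"gripper":-1},{"dx":0,"dy":4.1,"dz":0,"spin":0,"gripper":-1},{"dx":0,"dy":4.2,"dz":0,"spin":0,"gripper":-1},{"dx":0,"dy":4.2,"dz":0,"spin":0,"gripper":-1},{"dx":0,"dy":4.2,"dz":0,"spin":0,"gripper":-1},{"dx":0,"dy":0,"dz":0,"spin":0,"gripper":-1},{"dx":0,"dy":0,"dz":0,"spin":0,"gripper":-1},{"dx":0,"dy":0,"dz":1.5,"spin":0,"gripper":-1},{"dx":0,"dy":0,"dz":0,"spin":0,"gripper":-1},{"dx":0,"dy":0,"dz":0,"spin":0,"gripper":-1}]'; python3 -c "
from h import *
snap('wrist','w3');p=read_state()['tool_pos'];print(p)
a=cv2.imread('pics/w3.png')[100:340,160:480];cv2.imwrite('pics/c3.png',cv2.resize(a,None,fx=2.5,fy=2.5))"
```

```text
clock: 8.25
tool_pos: [0.5096, -0.1064, 0.0906]
ee_rot: [-3.141, 0.001, 0.001]
wrist_force: [-0.1, 0.1, 0.3]
finger_gap: -0.0002
[ 0.50983659 -0.10659044  0.09091176]
```

View pics/c3.png

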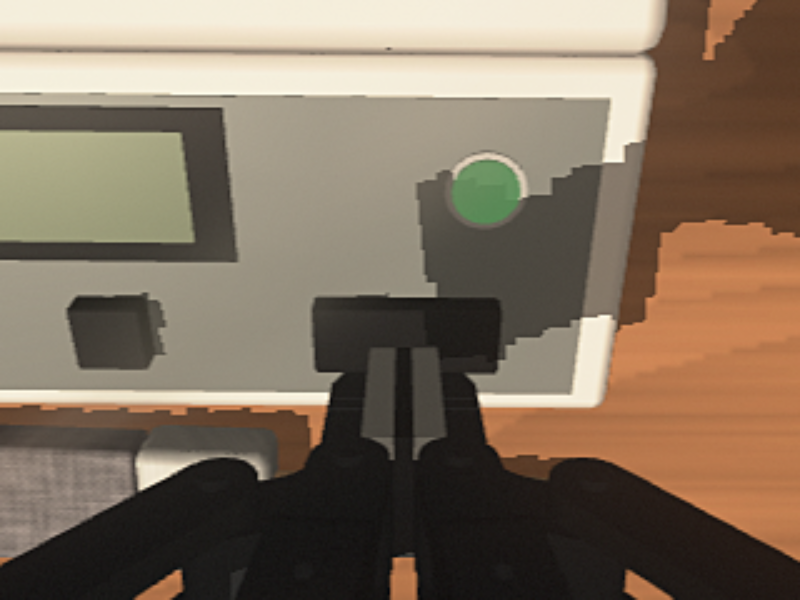

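The fingertips are centred on the oblong key, which spans crop columns 315–500 with the tip at 403. Descending the same way.

```bash
python3 -m inch '[{"dx":0,"dy":0,"dz":1,"spin":0,"gripper":-1},{"dx":0,"dy":0,"dz":0.9,"spin":0,"gripper":-1},{"dx":0,"dy":0,"dz":0,"spin":0,"gripper":-1},{"dx":0,"dy":0,"dz":0,"spin":0,"gripper":-1}]'; for i in 1 2 3; do python3 -m inch '[{"dx":0,"dy":0,"dz":0.1,"spin":0,"gripper":-1},{"dx":0,"dy":0,"dz":0,"spin":0,"gripper":-1},{"dx":0,"dy":0,"dz":0,"spin":0,"gripper":-1}]' | grep -E "pos|force"; done
```

```text
clock: 8.8
tool_pos: [0.5097, -0.1071, 0.0719]
ee_rot: [-3.142, 0.0, 0.0]
wrist_force: [0.0, -0.1, -0.5]
finger_gap: -0.0002
tool_pos: [0.5098, -0.1072, 0.0711]
wrist_force: [-0.1, 0.0, 0.9]
tool_pos: [0.5098, -0.1071, 0.07]
wrist_force: [0.4, 0.4, 0.1]
tool_pos: [0.5099, -0.1071, 0.0691]
wrist_force: [1.1, 0.5, 0.2]
```

```bash
for i in 1 2 3; do python3 -m inch '[{"dx":0,"dy":0,"dz":0.1,"spin":0,"gripper":-1},{"dx":0,"dy":0,"dz":0,"spin":0,"gripper":-1},{"dx":0,"dy":0,"dz":0,"spin":0,"gripper":-1}]' | grep -E "pos|force"; done
```

```text
tool_pos: [0.51, -0.1071, 0.0681]
wrist_force: [0.9, 0.6, 1.7]
tool_pos: [0.5101, -0.1071, 0.0672]
wrist_force: [0.6, -0.1, 3.1]
tool_pos: [0.5102, -0.1071, 0.0662]
wrist_force: [2.3, -0.1, 5.3]
```

Clicked: 5.3 N at about 2.4 mm of travel. Retreating.

```bash
python3 -m inch '[{"dx":0,"dy":0,"dz":-1,"spin":0,"gripper":-1},{"dx":0,"dy":0,"dz":-3,"spin":0,"gripper":-1},{"dx":0,"dy":0,"dz":-5,"spin":0,"gripper":-1},{"dx":0,"dy":0,"dz":-5,"spin":0,"gripper":-1},{"dx":0,"dy":0,"dz":-5,"spin":0,"gripper":-1},{"dx":-1,"dy":4,"dz":0,"spin":0,"gripper":-1},{"dx":-1,"dy":4.5,"dz":0,"spin":0,"gripper":-1},{"dx":-1,"dy":4.5,"dz":0,"spin":0,"gripper":-1},{"dx":-1,"dy":4.5,"dz":0,"spin":0,"gripper":-1},{"dx":-1,"dy":4.5,"dz":0,"spin":0,"gripper":-1},{"dx":-1,"dy":4.5,"dz":0,"spin":0,"gripper":-1},{"dx":-1,"dy":4,"dz":0,"spin":0,"gripper":-1}]'; python3 -m inch '[{"dx":0,"dy":0,"dz":0,"spin":0,"gripper":-1},{"dx":0,"dy":0,"dz":0,"spin":0,"gripper":-1},{"dx":0,"dy":0,"dz":0,"spin":0,"gripper":-1}]'; python3 -c "
from h import *
snap('top','t9')
a=cv2.imread('pics/top0.png');b=cv2.imread('pics/t9.png')
d=cv2.absdiff(a,b)[30:350,170:480]; print((d.max(2)>60).sum())
cv2.imwrite('pics/c9.png',cv2.resize(b[30:350,170:480],None,fx=1.8,fy=1.8))"
```

```text
clock: 12.55
tool_pos: [0.4383, -0.4131, 0.2557]
ee_rot: [-3.14, 0.002, -0.0]
wrist_force: [1.0, -0.2, 0.2]
finger_gap: 0.0001
clock: 12.92
tool_pos: [0.4404, -0.4104, 0.2559]
ee_rot: [-3.14, 0.0, 0.003]
wrist_force: [0.5, 0.4, -1.5]
finger_gap: -0.0
0
```

View pics/c9.png

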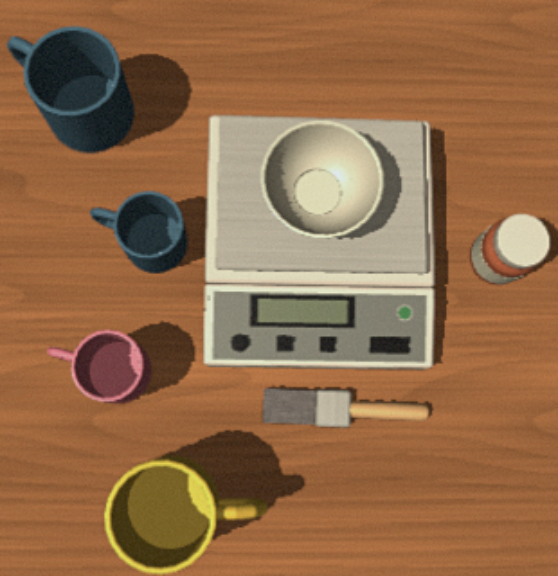

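The scene is unchanged, with no differing pixels around the scale, and the hand is clear.

```bash
python3 -c "
from h import *
print(finish_job())"
```

```text
the job is handed in; nothing more can be done
None
```

I pressed the round power key, lifted off, then pressed the oblong zero key, both with the closed fingertips, and handed the job in at about 13 s.

| Key | Peak force | Travel |
|---|---|---|
| Round (power) | 4.8 N | about 2.4 mm |
| Oblong (zero) | 5.3 N | about 2.4 mm |

- **Clicks:** the key clicks at 3.3 N and 1.5 mm, and reaches its hard stop at 7 N. Both presses fall between those, but the clicks are inferred from force and travel. The display showed no change I could see.
- **Keys up:** this rests on their own springs. The top view is too coarse to show a few millimetres of travel.
- **Final scene:** the top view around the scale showed no pixels changed beyond noise from the start. The bowl, jar, mug and brush are in place.
- **Hand:** it ended at about (0.44, -0.41, 0.26) m, well clear and touching nothing. The last wrist force reading was within about 1.5 N of zero.

My first two move commands were refused because the rows did not list every value. They moved nothing.

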